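Wedge a rocking spice chest on the terrazzo ledge

ROBOT

A 7-joint arm with a two-finger parallel gripper is mounted at the origin on the work surface. World frame = base frame: x ahead of the robot, y to its left, z up, the work surface at z = 0. Lengths are in m, angles in rad, forces in N, time in s.
With the tool pointing down it reaches from about 0.425 to 0.925 m from the base axis. Payload 6.8 kg.
Tool frame: the origin (TCP) lies on the front face of the gripper's body, between the roots of the fingers; the fingertips stand 73 mm ahead of it and the grasp point (between the pads) lies 54 mm ahead of it; z points along the fingers, y is the direction in which the jaws open and shut (so a half turn about z gives the same grasp; the last joint's range is limited). The gripper opens to 85 mm and grips with 20 to 120 N. Pads are 22 mm wide; open, the fingers measure 114 mm over their backs; the gripper's body (76 mm by 85 mm) begins 54 mm behind the grasp point. The pads swing forward as they close: fully open they stand 13 mm farther back than shut.
Start: joints at [1.042, 0.477, 0.022, 1.555, -0.011, 1.109, -0.083], TCP at [0.276, -0.616, 0.304] pointing down, gripper open.
Joint ranges: [-2.96, 2.96], [-0.34, 2.1], [-1.41, 1.46], [0.24, 2.44], [-1.37, 4.51], [0.17, 1.92], [-2.96, 2.96]. Speed limits (rad/s): [2.39, 2.39, 3.14, 3.14, 3.14, 3.14, 3.14].

INTERFACE

Orientations are given as a unit quaternion [w, x, y, z].
In Python, from station import get_obs, read_camera, hand_in, spot_in, cut_out, spot_point gives the robot as it stands. The module is installed in compiled form; this text tells all that it offers.
- The arm moves only by the tool move_arm, never from a script. Its arguments are lists of equal length, an entry for each row: "gripper": the opening, from 0 (shut) to 1 (fully open); "xyz": the shift along the tool's x, y, z in cm, a list of three; "twist": the turn about the tool's z in rad. A call has 1 to 5 rows; each row is the pose to reach, as a shift and turn from the pose commanded when the call began, along the tool's axes at that moment; what a row does not reach only later rows make up. A row lasts 1/12 s, in which the tool goes at most 41.7 mm and 7.16 degrees, less where a joint would pass 70% of its speed; a pose out of reach is approached as far as the arm can. A call with a gripper value outside its range is refused whole. The fingers move at their own pace and stop on an object; "squeeze" is the grip in N (left out, the last holds). Time passes only in rows, so rows that repeat a pose let the fingers close. It gives the time, the measured TCP pose, the force and the opening at its end, in the units of the state.
- get_obs(): the state, without advancing time (a new reading comes with each control period).
- read_camera(name): name is "scene" or "top" or "wrist"; returns a dict with "pixels" (480x640x3 uint8, red, green, blue), "fx", "fy", "cx", "cy" (pixels), "R" (3x3) and "t" (3): a world point X has camera coordinates R X + t. Camera axes: x right, y down, z forward; pixel columns grow to the right and rows downward; lengths in m; the calibration is good to about 2 mm. A picture is of the moment at which its call begins. There is no depth.
- hand_in(): hands the job in, once; it reports no verdict.
Trained networks look in the newest picture that a camera, given by its name, has taken for a name from the list of things; names that differ only in an ending like _2 or _b are one class to them, and where a whole thing is asked for, a point or a joint stands for the part that bears it (a point fixed in the world has none). Each returns a list of dicts, best first, with "p" (0 to 1); they miss things now and then, are a little off and sometimes report something else, mostly with a low value. They report only what shows in the picture. A call takes as long as a camera call. They do not tell look-alikes from the thing itself.
- spot_in(query, camera): "centre" ([x, y, z] in m, in world coordinates, good to about 4 mm: the middle of the surface that is visible of it).
- cut_out(query, camera): "pixels" (480x640 bool, what is visible of it).
- spot_point(query, camera): "centre" ([x, y, z] in m, in world coordinates, good to about 4 mm: a listed point, or the origin of a listed thing).
The state is a dict: "t": time; "q": joint angles; "joint_vel": joint speeds; "joint_torque": joint torques, N m; "eef_pos": TCP position; "tool_rot": TCP orientation; "contact_force": force on the tool from outside, world axes, zero at the start; "torque": the same for the moment, N m; "gripper_width": opening from 0.0 (shut) to 1.0 (fully open).
Only numpy, scipy, OpenCV 4.12 (cv2) and the standard library are available. Lean on these libraries where they do the work, as an engineer would, in place of code of your own. Each camera call takes 0.05 s, during which the arm holds its last target.

TASK

The wooden spice chest rocks because the foot under its red dot is too short. Press down on the red dot until the chest tips, so that you feel it rock; then push the yellow wedge, thin end first, under that foot until it is just snug, and press firmly on the red dot again to check that the chest no longer rocks, pushing the wedge further and testing again if it does. Leave the chest standing level with the wedge in place: do not pinch, lift or carry anything, do not shove the chest out of its place or drive the wedge so far that it jacks the chest up, and do not disturb the other things.

Things in the scene. Friction and masses are not known exactly. Their poses are not given: they have to be found in the camera images.
- chest: loose wooden spice chest, about 1.9 kg, 170 (x) x 230 (y) x 60 mm, top 82 mm above the ledge, on square feet 26 mm wide and 22 mm tall centred at x +-68, y +-98 mm. Origin: its centre at ledge level; z up; drawer knobs on -x. The foot at (-68, -98) is too short. The load lies towards +x +y, so untouched it stands level on the other three feet
- press_pad: smooth slippery red dot fixed on the chest's top straight above the short foot: disc 34 mm wide, 5 mm thick. Origin: centre of its underside (its top 5 mm higher, 87 mm above the ledge). Unwedged, 4 to 9 N down on it tips the chest 0.05 to 0.1 rad till the foot meets the ledge; the dot sinks 6 to 11 mm and goes sideways nearly as far; let go, it falls back
- foot_spot (a point): point of the chest at ledge level under the centre of the short foot. The foot ends 6 to 11 mm above this point: the gap differs each time and is not known
- wedge: loose yellow plastic wedge lying flat, 90 g, 100 mm (x) x 46 mm (y); its top slopes from 3 mm high at the thin end (x +50) to 23 mm at the upright back (x -50). Origin: centre of its underside. Lies on the chest's -y side, thin end towards the short foot, 25 to 100 mm off. Slides at about 1 N; several newtons once snug; stays put under load
- wedge_back (a point): middle of the wedge's upright back face, 11.5 mm above its underside
- wedge_tip (a point): middle of the wedge's thin end
- tray: black plastic tray, 180 x 290 x 25 mm; bystander. Origin: centre of its underside
- whisk: steel whisk, 260 mm long, lying in the tray; bystander. Origin: centre of its underside
- jug: glass measuring jug, 100 mm wide, 125 mm tall, handle to one side; bystander. Origin: centre of its underside
- steamer: round two-tier bamboo steamer with lid, 174 mm wide, 150 mm tall; bystander. Origin: centre of its underside
- jar: amber glass spice jar with steel cap, 52 mm wide, 75 mm tall; bystander, stands near the work. Origin: centre of its underside
- mug: blue mug, 72 mm wide, 75 mm tall; bystander, stands near the work. Origin: centre of its underside
Things that resemble listed ones, but are neither listed nor needed, are in the scene too. There is more than one size of the wedge; the job needs the middle-sized.

How it is judged:
By the outcome, as a careful person would: the job done as asked, in the order asked, and still so for the second after the job is handed in, with the robot touching nothing.
It also fails if it takes over 54 s, if anything falls off the work surface, if the arm or the gripper's body presses on something with over 40 N, if the wrist force passes 120 N, or if a joint passes its speed limit or range.

## Working session

There is one attempt and no reset: what is moved stays moved. The work goes in short steps, Python scripts to look and compute and a tool call to move; the robot and the scene stay as the last step left them, time stands still between calls to the robot, and variables do not carry over. Pictures are saved under pics/ and viewed, and the job is handed in when it is done.

Besides the shell and the picture viewer there is one more tool, called after ">>>" as name(argument=value, ...) on one line, values as JSON. move_arm: Moves the arm, as the interface text tells. Its arguments: {"type":"object","properties":{"gripper":{"type":"array","items":{"type":"number"}},"xyz":{"type":"array","items":{"type":"array","items":{"type":"number"}}},"twist":{"type":"array","items":{"type":"number"}},"squeeze":{"type":"number"}},"required":["gripper","xyz","twist"]}

```bash
mkdir -p pics
cat > h.py <<'E'
import numpy as np, cv2
from station import *
def snap(cam,name):
    c=read_camera(cam); cv2.imwrite(f'pics/{name}.png',c['pixels'][:,:,::-1]); return c
def proj(c,X):
    p=np.array(c['R'])@np.array(X)+np.array(c['t']); return [round(c['fx']*p[0]/p[2]+c['cx'],1),round(c['fy']*p[1]/p[2]+c['cy'],1)]
def atz(c,u,v,z):
    R=np.array(c['R']);t=np.array(c['t']);o=-R.T@t
    d=R.T@np.array([(u-c['cx'])/c['fx'],(v-c['cy'])/c['fy'],1]);return o+d*(z-o[2])/d[2]
E
python3 - <<'E'
from h import *
o=get_obs();print({k:np.round(o[k],3) for k in o})
for cam in ['scene','top']:
    c=snap(cam,cam+'1')
    for q in ['chest','press_pad','wedge','jar','mug']:
        print(cam,q,[(np.round(d['centre'],3),round(d['p'],2),proj(c,d['centre'])) for d in spot_point(q,cam)[:4]])
    for q in ['foot_spot','wedge_back','wedge_tip']:
        print(cam,q,[(np.round(d['centre'],3),round(d['p'],2),proj(c,d['centre'])) for d in spot_point(q,cam)[:4]])
E
```

```text
{'t': np.float64(0.0), 'q': array([ 1.042,  0.478,  0.022,  1.556, -0.011,  1.109, -0.083]), 'joint_vel': array([ 0.   , -0.001, -0.001, -0.002,  0.002, -0.002, -0.001]), 'joint_torque': array([-1.0000e-03, -5.9645e+01,  1.6080e+00, -2.8120e+01,  1.2000e-02,
        9.0000e-03,  0.0000e+00]), 'eef_pos': array([ 0.276, -0.616,  0.303]), 'tool_rot': array([-0.001,  0.978,  0.209, -0.   ]), 'contact_force': array([-0.013, -0.095, -0.43 ]), 'torque': array([-0.061, -0.024, -0.009]), 'gripper_width': np.float64(0.994)}
scene chest [(array([ 0.709, -0.141,  0.   ]), 0.71, [np.float64(305.4), np.float64(320.6)]), (array([0.554, 0.206, 0.003]), 0.68, [np.float64(379.3), np.float64(220.0)]), (array([ 0.511, -0.023, -0.002]), 0.3, [np.float64(304.7), np.float64(245.4)])]
scene press_pad [(array([0.498, 0.101, 0.003]), 0.64, [np.float64(338.6), np.float64(222.2)]), (array([0.501, 0.1  , 0.083]), 0.4, [np.float64(340.3), np.float64(206.4)])]
scene wedge [(array([ 0.51 , -0.023, -0.002]), 0.91, [np.float64(304.6), np.float64(245.1)]), (array([ 0.365, -0.061, -0.005]), 0.83, [np.float64(267.8), np
[... 1404 characters left out ...]
op jar []
top mug [(array([ 0.706, -0.14 , -0.003]), 0.83, [np.float64(376.4), np.float64(178.2)])]
top foot_spot [(array([0.498, 0.101, 0.002]), 0.71, [np.float64(282.8), np.float64(259.1)])]
top wedge_back [(array([0.599, 0.039, 0.008]), 0.86, [np.float64(307.2), np.float64(219.2)]), (array([ 0.515, -0.071,  0.01 ]), 0.59, [np.float64(350.3), np.float64(251.6)]), (array([0.4  , 0.008, 0.018]), 0.59, [np.float64(319.7), np.float64(297.5)])]
top wedge_tip [(array([0.499, 0.024, 0.001]), 0.95, [np.float64(313.0), np.float64(258.5)]), (array([ 0.331, -0.116,  0.002]), 0.95, [np.float64(368.8), np.float64(324.5)]), (array([ 0.636, -0.024,  0.003]), 0.52, [np.float64(331.7), np.float64(204.9)])]
```

View pics/scene1.png

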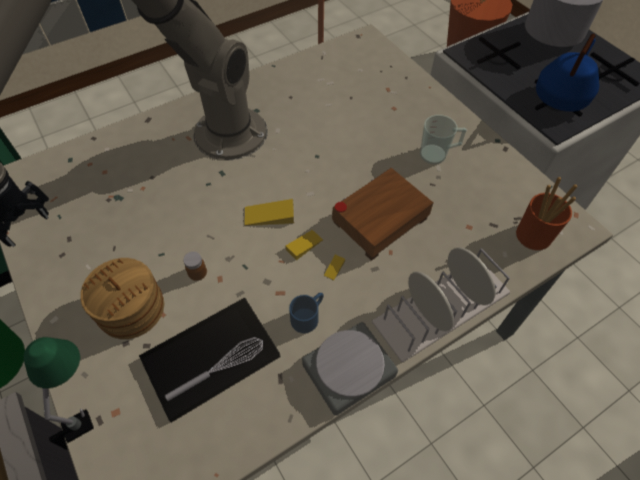

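View pics/top1.png

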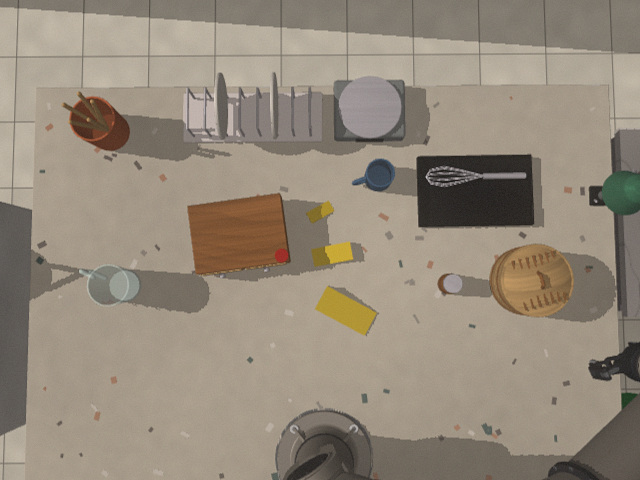

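Middle wedge is the one at (331,255) in the top view: tip near (0.499, 0.024), back near (0.517, −0.073), length about 98 mm. The red dot is at (281,256), about (0.499, 0.100), and the chest is yawed about +7°. I'll move over there.

```bash
cat >> h.py <<'E'
def head(o=None):
    o=o or get_obs(); w,x,y,z=o['tool_rot']; return 2*np.arctan2(y,x)
def go(x,y,z,hd=None):
    o=get_obs();h=head(o);d=np.array([x,y,z])-o['eef_pos']
    tx=np.array([np.cos(h),np.sin(h)]);ty=np.array([np.sin(h),-np.cos(h)])
    tw=0 if hd is None else -((hd-h+np.pi)%(2*np.pi)-np.pi)
    print('shift cm',np.round([100*d[:2]@tx,100*d[:2]@ty,-100*d[2]],2),'twist',round(tw,3),'head',round(np.degrees(h),1),'n',round(np.linalg.norm(d)/.0417,1))
E
python3 - <<'E'
from h import *
go(.50,-.03,.30,np.radians(98))
E
```

```text
shift cm [ 44.41 -44.34   0.39] twist -1.29 head 24.1 n 15.0
```

>>> move_arm(gripper=[0,0,0,0,0], xyz=[[2.8,-2.8,0],[5.6,-5.6,0],[8.4,-8.4,0],[11.2,-11.2,0],[14.0,-14.0,0]], twist=[-0.09,-0.18,-0.27,-0.36,-0.45])

```text
t: 1.32
eef_pos: [0.3467, -0.4294, 0.3041]
tool_rot: [0.0, 0.906, 0.424, 0.0]
contact_force: [1.4, 0.9, -0.5]
gripper_width: 0.3
```

Run:
```python
from h import *
go(.50,-.03,.30,np.radians(98))
```

```text
shift cm [ 40.48 -13.84   0.41] twist -0.835 head 50.1 n 10.3
```

>>> move_arm(gripper=[0,0,0,0,0], xyz=[[3.9,-1.3,0],[7.8,-2.6,0],[11.7,-3.9,0],[15.6,-5.2,0],[19.5,-6.5,0]], twist=[-0.09,-0.18,-0.27,-0.36,-0.45])

```text
t: 1.73
eef_pos: [0.4226, -0.2383, 0.3043]
tool_rot: [0.0, 0.788, 0.615, 0.0]
contact_force: [0.8, -0.0, 0.0]
gripper_width: -0.0
```

Run:
```python
from h import *
go(.50,-.03,.30,np.radians(98))
```

```text
shift cm [22.09  2.44  0.43] twist -0.385 head 75.9 n 5.3
```

>>> move_arm(gripper=[0,0,0,0,0], xyz=[[3.8,0.4,0],[7.6,0.8,0],[11.4,1.2,0],[15.2,1.6,0],[19.0,2.0,0]], twist=[-0.08,-0.16,-0.24,-0.32,-0.385])

```text
t: 2.15
eef_pos: [0.489, -0.0593, 0.3043]
tool_rot: [0.0, 0.656, 0.754, 0.0]
contact_force: [0.7, -0.7, 0.4]
gripper_width: -0.003
```

Run:
```python
from h import *
c=snap('wrist','w1')
for q in ['press_pad','foot_spot','wedge','wedge_back','wedge_tip','chest']:
    print(q,[(np.round(d['centre'],3),round(d['p'],2),proj(c,d['centre'])) for d in spot_point(q,'wrist')[:4]])
go(.499,.100,.2)
```

```text
press_pad [(array([0.497, 0.097, 0.084]), 0.97, [np.float64(359.5), np.float64(22.6)]), (array([ 0.704, -0.146, -0.001]), 0.46, [np.float64(485.0), np.float64(296.9)])]
foot_spot [(array([ 0.514, -0.074,  0.008]), 0.28, [np.float64(340.4), np.float64(221.3)])]
wedge [(array([ 0.361, -0.054,  0.003]), 0.93, [np.float64(203.1), np.float64(183.7)]), (array([0.62 , 0.003, 0.005]), 0.77, [np.float64(450.3), np.float64(164.5)]), (array([ 0.508, -0.022,  0.005]), 0.63, [np.float64(342.1), np.float64(172.8)])]
wedge_back [(array([ 0.514, -0.074,  0.01 ]), 0.77, [np.float64(340.8), np.float64(221.6)]), (array([0.602, 0.036, 0.003]), 0.63, [np.float64(440.6), np.float64(129.8)]), (array([0.395, 0.006, 0.015]), 0.59, [np.float64(236.3), np.float64(130.5)])]
wedge_tip [(array([ 0.33 , -0.122,  0.006]), 0.98, [np.float64(172.9), np.float64(239.5)]), (array([0.499, 0.029, 0.004]), 0.96, [np.float64(341.7), np.float64(121.5)]), (array([ 0.635, -0.02 ,  0.002]), 0.62, [np.float64(457.1), np.float64(187.1)])]
chest [(array([ 0.509, -0.022,  0.   ]), 0.68, [np.float64(343.1), np.float64(172.8)])]
shift cm [15.97  3.21 10.38] twist 0 head 97.6 n 4.6
```

View pics/w1.png

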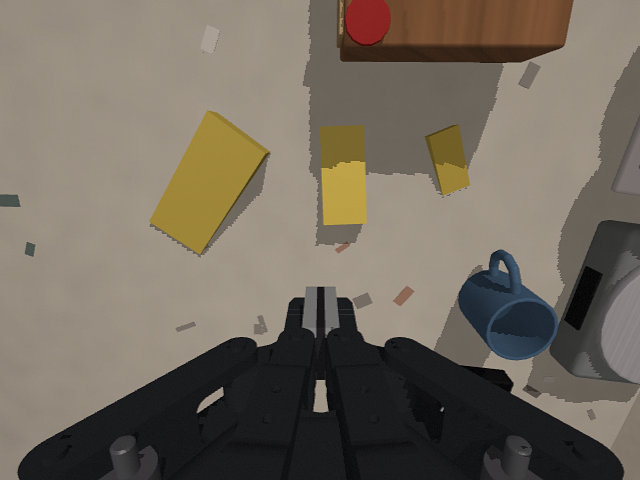

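Wrist view: the wedge runs from its tip edge (321–365,126) to its back edge (323–366,224), and the dot is at (367,20). The small and large look-alikes stand well aside. Next I'll measure from the corners.

Run:
```python
from h import *
c=read_camera('wrist')
im=c['pixels'].astype(int)
for n,p,z in [('tipL',(321,126),.003),('tipR',(365,126),.003),('backL',(323,224),.023),('backR',(366.5,223),.023),('padc',(367.5,20),.087),('edgeL',(341,48),.082),('edgeR',(565,45),.082)]:
    print(n,np.round(atz(c,*p,z),4))
print(spot_point('press_pad','top')[0],spot_in('press_pad','wrist')[0])
m=cut_out('press_pad','wrist')[0]['pixels'];v,u=np.nonzero(m);print(u.min(),u.max(),v.min(),v.max())
print(np.round(atz(c,(u.min()+u.max())/2,(v.min()+v.max())/2,.087),4))
```

```text
tipL [0.4783 0.0188 0.003 ]
tipR [0.5233 0.0249 0.003 ]
backL [ 0.4936 -0.0792  0.023 ]
backR [ 0.5392 -0.072   0.023 ]
padc [0.5023 0.0949 0.087 ]
edgeL [0.4859 0.0754 0.082 ]
edgeR [0.6545 0.1    0.082 ]
{'centre': [0.4998, 0.1013, 0.0856], 'p': 0.6} {'centre': [0.4994, 0.0991, 0.0885], 'p': 0.64}
345 392 0 40
[0.503 0.095 0.087]
```

Run:
```python
from h import *
go(.501,.097,.175)
```

```text
shift cm [15.6   3.36 12.89] twist 0 head 97.6 n 4.9
```

>>> move_arm(gripper=[0,0,0,0,0], xyz=[[3.8,0.8,1],[7.6,1.6,2.5],[11.4,2.4,5.0],[14.5,3.1,8.0],[15.6,3.36,11.5]], twist=[0,0,0,0,0])

```text
t: 3.12
eef_pos: [0.5025, 0.1021, 0.191]
tool_rot: [0.001, 0.657, 0.754, 0.003]
contact_force: [0.9, 0.2, -0.5]
gripper_width: 0.0
```

>>> move_arm(gripper=[0,0,0], xyz=[[0,0,1.4],[0,0,1.8],[0,0,1.8]], twist=[0,0,0])

```text
t: 3.37
eef_pos: [0.5004, 0.0971, 0.1707]
tool_rot: [-0.001, 0.658, 0.753, -0.001]
contact_force: [-0.5, -0.6, 0.2]
gripper_width: -0.004
```

Run:
```python
from h import *
o=get_obs();print(o['eef_pos'],o['contact_force'])
go(.501,.097,.162)
c=snap('wrist','w2');c=snap('scene','s2')
```

```text
[0.5004304  0.09710065 0.17073016] [-0.54464845 -0.59591883  0.19087873]
shift cm [-0.02  0.06  0.87] twist 0 head 97.7 n 0.2
```

View pics/w2.png

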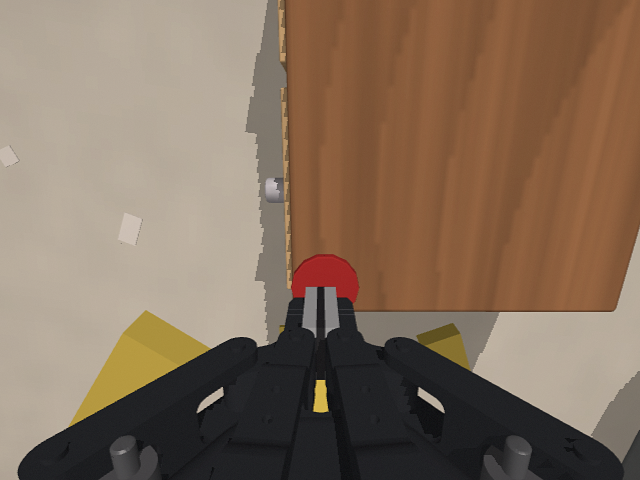

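Run:
```python
from h import *
c=read_camera('wrist')
print(atz(c,325.5,288,.087),atz(c,325.5,254,.087), get_obs()['eef_pos'])
```

```text
[0.50455787 0.09848208 0.087     ] [0.50206096 0.11638036 0.087     ] [0.50194345 0.09700607 0.17308362]
```

View pics/s2.png

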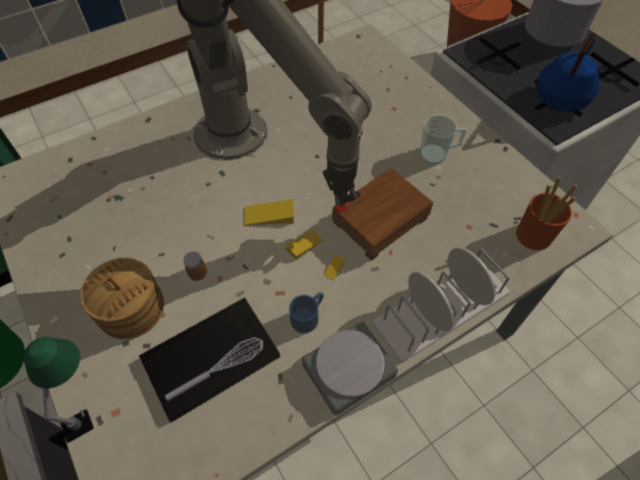

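>>> move_arm(gripper=[0,0,0,0], xyz=[[0,0,0.6],[0,0,1.0],[0,0,1.2],[0,0,1.3]], twist=[0,0,0,0])

```text
t: 3.85
eef_pos: [0.501, 0.0974, 0.1588]
tool_rot: [0.0, 0.658, 0.753, -0.0]
contact_force: [-1.2, -0.5, 4.8]
gripper_width: -0.001
```

>>> move_arm(gripper=[0,0], xyz=[[0,0,0.1],[0,0,0.2]], twist=[0,0])

```text
t: 4.02
eef_pos: [0.5012, 0.0977, 0.1572]
tool_rot: [0.0, 0.658, 0.753, 0.0]
contact_force: [-0.8, -1.9, 6.2]
gripper_width: 0.0
```

>>> move_arm(gripper=[0,0], xyz=[[0,0,0.1],[0,0,0.2]], twist=[0,0])

```text
t: 4.18
eef_pos: [0.5012, 0.0977, 0.1552]
tool_rot: [0.0, 0.658, 0.753, 0.0]
contact_force: [-1.6, -1.3, 5.8]
gripper_width: -0.002
```

>>> move_arm(gripper=[0,0], xyz=[[0,0,0.1],[0,0,0.2]], twist=[0,0])

```text
t: 4.35
eef_pos: [0.5011, 0.0976, 0.1532]
tool_rot: [0.0, 0.658, 0.753, -0.0]
contact_force: [-2.1, -0.9, 5.3]
gripper_width: -0.003
```

>>> move_arm(gripper=[0], xyz=[[0,0,0.1]], twist=[0])

```text
t: 4.43
eef_pos: [0.5011, 0.0976, 0.1522]
tool_rot: [0.0, 0.658, 0.753, -0.0]
contact_force: [-0.9, -1.6, 6.2]
gripper_width: 0.002
```

>>> move_arm(gripper=[0], xyz=[[0,0,0.1]], twist=[0])

```text
t: 4.52
eef_pos: [0.5011, 0.0976, 0.1513]
tool_rot: [0.0, 0.658, 0.753, -0.0]
contact_force: [-3.9, -3.1, 15.7]
gripper_width: 0.001
```

The chest tipped at about 6 N. The foot met the ledge at TCP z ≈ 0.1517 against first contact at ≈ 0.160, so the gap is roughly 8–9 mm. Releasing now.

>>> move_arm(gripper=[0,0,0,0,0], xyz=[[0,0,-0.3],[0,0,-0.6],[0,0,-0.9],[0,0,-2.5],[0,0,-6]], twist=[0,0,0,0,0])

```text
t: 4.93
eef_pos: [0.4984, 0.0969, 0.208]
tool_rot: [-0.003, 0.658, 0.753, -0.003]
contact_force: [0.5, -0.3, -0.4]
gripper_width: -0.005
```

Run:
```python
from h import *
c=read_camera('wrist');R=np.array(c['R']);o=-R.T@np.array(c['t']);e=get_obs()
print(o-e['eef_pos'],R[2])
go(.5213,-.106,.21,np.radians(99))
```

```text
[-0.01328644  0.07283667  0.06183575] [ 0.03314403 -0.29651194 -0.95445385]
shift cm [-20.53  -0.88   0.61] twist -0.021 head 97.8 n 4.9
```

>>> move_arm(gripper=[0.25,0.25,0.25,0.25,0.25], xyz=[[-4,-0.2,0],[-8,-0.4,0],[-12,-0.5,0],[-16,-0.7,0],[-20,-0.9,0.6]], twist=[-0.02,-0.02,-0.02,-0.02,-0.02])

```text
t: 5.4
eef_pos: [0.5193, -0.1035, 0.2057]
tool_rot: [0.001, 0.65, 0.76, 0.0]
contact_force: [0.8, 0.3, -0.2]
gripper_width: 0.255
```

>>> move_arm(gripper=[0.25,0.25], xyz=[[-0.5,0,1],[-0.5,0,1.5]], twist=[0,0])

```text
t: 5.57
eef_pos: [0.519, -0.1104, 0.1886]
tool_rot: [-0.0, 0.653, 0.758, -0.001]
contact_force: [-0.2, 0.1, -0.8]
gripper_width: 0.251
```

Run:
```python
from h import *
c=snap('wrist','w3')
go(.5213,-.106,.082,np.radians(99))
print(spot_point('wedge_back','wrist')[:2],spot_point('wedge_tip','wrist')[:2],spot_point('press_pad','wrist')[:1])
```

```text
shift cm [ 0.11  0.29 10.59] twist -0.005 head 98.7 n 2.5
[{'centre': [0.6041, 0.0335, 0.0063], 'p': 0.82}, {'centre': [0.395, 0.0063, 0.0167], 'p': 0.81}] [{'centre': [0.4975, 0.0261, -0.0016], 'p': 0.96}, {'centre': [0.3293, -0.1216, 0.006], 'p': 0.6}] [{'centre': [0.7011, -0.1466, -0.0032], 'p': 0.27}]
```

View pics/w3.png

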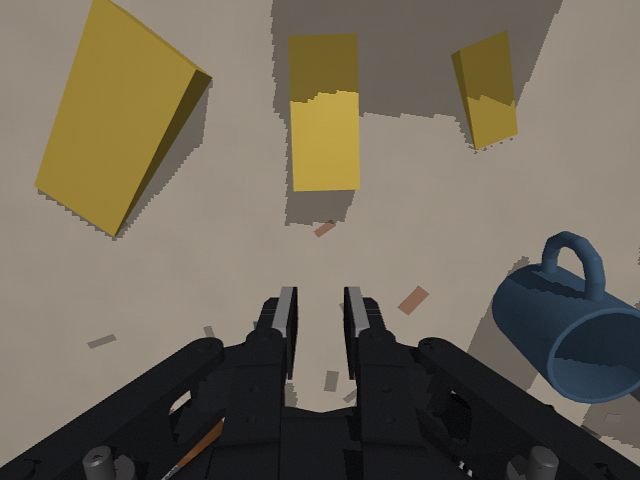

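>>> move_arm(gripper=[0.25,0.25,0.25,0.25,0.25], xyz=[[0,0.2,3.5],[0,0.3,7],[0,0.3,9.5],[0,0.3,10.6],[0,0.3,10.6]], twist=[0,0,0,0,0])

```text
t: 6.18
eef_pos: [0.5215, -0.1043, 0.082]
tool_rot: [-0.002, 0.649, 0.761, -0.001]
contact_force: [0.6, 0.6, 0.2]
gripper_width: 0.248
```

Run:
```python
from h import *
c=snap('wrist','w4')
print(get_obs()['eef_pos'],get_obs()['contact_force'])
```

```text
[ 0.52260089 -0.1046977   0.08360475] [0.76615504 0.49609344 0.6175923 ]
```

View pics/w4.png

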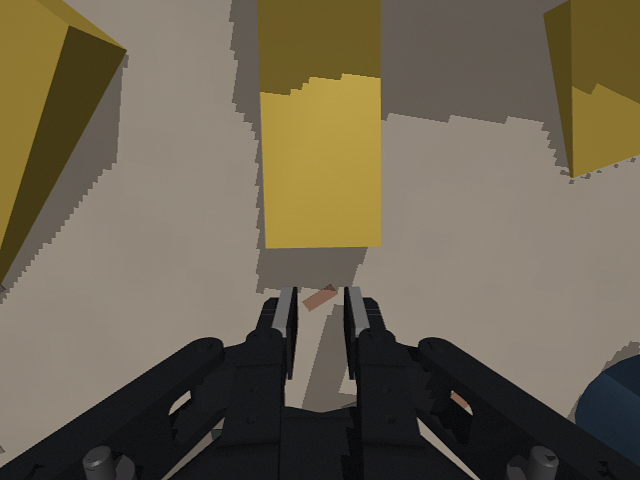

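>>> move_arm(gripper=[0.25,0.25,0.25,0.25,0.25], xyz=[[1.0,0.1,0],[2.0,0.2,0],[2.8,0.4,0],[3.6,0.6,0],[4.4,0.8,0]], twist=[0,0,0,0,0])

```text
t: 6.65
eef_pos: [0.5243, -0.0602, 0.0846]
tool_rot: [0.001, 0.65, 0.76, 0.0]
contact_force: [0.1, -0.4, 0.1]
gripper_width: 0.251
```

Run:
```python
from h import *
c=snap('wrist','w5');snap('top','t5')
print(get_obs()['eef_pos'],get_obs()['contact_force'],np.degrees(head()))
```

```text
[ 0.52429939 -0.05908588  0.08428675] [-0.3281459  -0.57802571 -0.57594137] 99.04421988236683
```

View pics/w5.png

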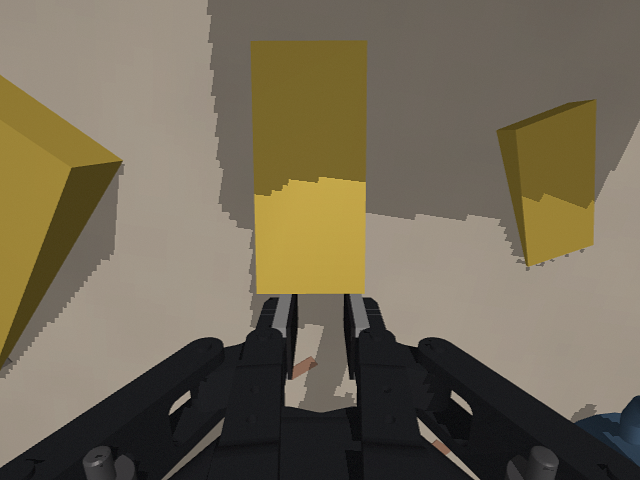

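```bash
cat >> h.py <<'E'
F=np.array([.501,.0965])
def wed(c,tl,tr,bl,br):
    P=[atz(c,*tl,.003)[:2],atz(c,*tr,.003)[:2],atz(c,*bl,.023)[:2],atz(c,*br,.023)[:2]]
    t=(P[0]+P[1])/2;b=(P[2]+P[3])/2;d=(t-b);L=np.linalg.norm(d);d/=L;n=np.array([d[1],-d[0]])
    print('tip',t,'back',b,'len',L,'wid',np.linalg.norm(P[0]-P[1]),np.linalg.norm(P[2]-P[3]),'head',np.degrees(np.arctan2(d[1],d[0])),'foot along,lat',(F-t)@d,(F-t)@n)
E
python3 - <<'E'
from h import *
c=read_camera('wrist')
wed(c,(251.5,41),(367.5,41),(256.5,293.5),(365.5,293.5))
E
```

```text
tip [0.50307321 0.04873154] back [ 0.51907329 -0.04951625] len 0.09954210820270701 wid 0.04562700974512357 0.046231539371933056 head 99.24966360362322 foot along,lat 0.047480581371381246 0.005631890188404781
```

>>> move_arm(gripper=[0.25,0.25,0.25,0.25,0.25], xyz=[[0.8,0.12,0],[1.6,0.24,0],[2.4,0.36,0],[3.2,0.48,0],[4.0,0.56,0]], twist=[0,0,0,0,0])

```text
t: 7.22
eef_pos: [0.5231, -0.0199, 0.0836]
tool_rot: [-0.0, 0.65, 0.76, 0.0]
contact_force: [1.2, 0.1, -0.7]
gripper_width: 0.252
```

Run:
```python
from h import *
c=snap('wrist','w6');snap('scene','s6')
print(get_obs()['eef_pos'],get_obs()['contact_force'],np.degrees(head()))
```

```text
[ 0.52308706 -0.01871373  0.08376852] [ 0.75127329 -0.27332706 -0.7865839 ] 99.04466508291802
```

View pics/w6.png

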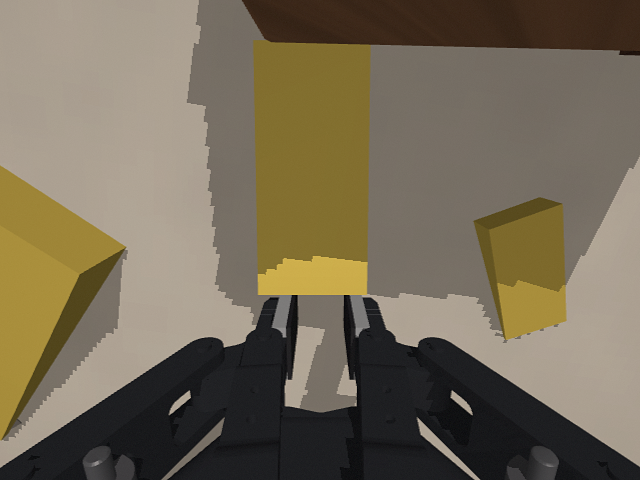

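>>> move_arm(gripper=[0.25,0.25,0.25], xyz=[[0.5,0,0],[1.0,0,0],[1.4,0,0]], twist=[0,0,0])

```text
t: 7.57
eef_pos: [0.5208, -0.0069, 0.0837]
tool_rot: [-0.0, 0.65, 0.76, -0.0]
contact_force: [-0.0, -0.4, 0.7]
gripper_width: 0.248
```

>>> move_arm(gripper=[0.25,0.25], xyz=[[0.1,0,0],[0.2,0,0]], twist=[0,0])

```text
t: 7.73
eef_pos: [0.5206, -0.0051, 0.0837]
tool_rot: [0.0, 0.65, 0.76, -0.0]
contact_force: [0.1, -1.0, 0.5]
gripper_width: 0.248
```

>>> move_arm(gripper=[0.25,0.25], xyz=[[0.1,0,0],[0.2,0,0]], twist=[0,0])

```text
t: 7.9
eef_pos: [0.5204, -0.0035, 0.0837]
tool_rot: [0.0, 0.65, 0.76, -0.0]
contact_force: [0.2, -0.2, -0.2]
gripper_width: 0.246
```

>>> move_arm(gripper=[0.25,0.25], xyz=[[0.1,0,0],[0.2,0,0]], twist=[0,0])

```text
t: 8.07
eef_pos: [0.5201, -0.0014, 0.0837]
tool_rot: [0.0, 0.65, 0.76, -0.0]
contact_force: [-0.3, -0.3, 0.0]
gripper_width: 0.25
```

>>> move_arm(gripper=[0.25,0.25], xyz=[[0.1,0,0],[0.1,0,0]], twist=[0,0])

```text
t: 8.23
eef_pos: [0.5199, -0.0, 0.0837]
tool_rot: [-0.0, 0.65, 0.76, 0.0]
contact_force: [0.2, 0.1, 0.1]
gripper_width: 0.249
```

>>> move_arm(gripper=[0.25,0.25], xyz=[[0.1,0,0],[0.1,0,0]], twist=[0,0])

```text
t: 8.4
eef_pos: [0.5197, 0.0009, 0.0837]
tool_rot: [0.0, 0.65, 0.76, 0.0]
contact_force: [0.6, 1.0, -0.3]
gripper_width: 0.252
```

Run:
```python
from h import *
c=snap('wrist','w7');snap('scene','s7');snap('top','t7')
for i in range(3):
    read_camera('wrist'); print(get_obs()['contact_force'])
```

```text
[-0.30051591  0.11699059 -0.75283872]
[-0.70845302 -0.04158475  0.40782075]
[-0.26980163 -0.89693099 -0.46009137]
```

View pics/w7.png

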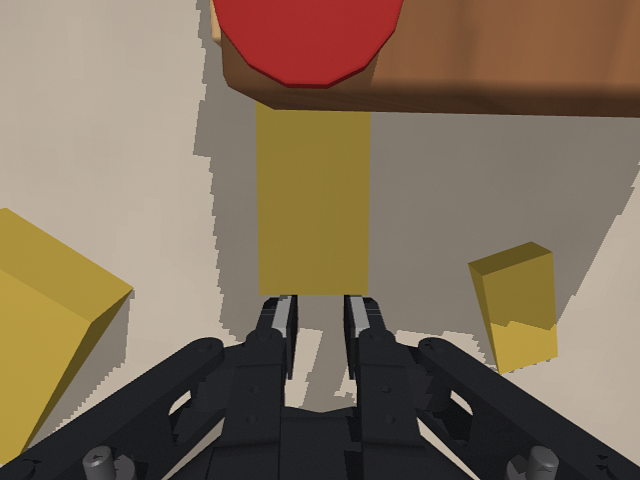

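View pics/t7.png

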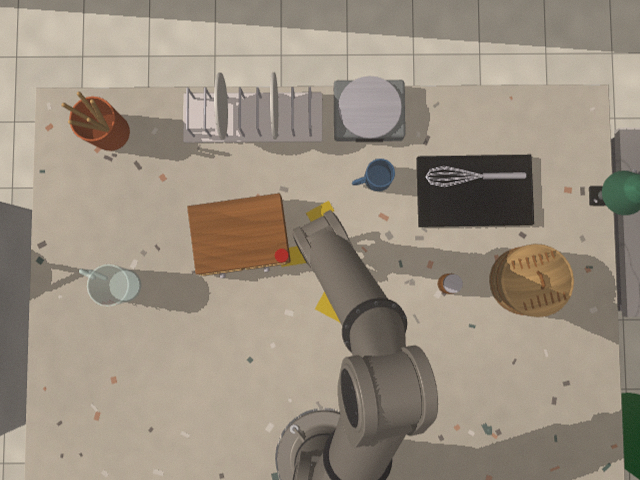

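>>> move_arm(gripper=[0.25,0.25], xyz=[[0.05,0,0],[0.1,0,0]], twist=[0,0])

```text
t: 8.87
eef_pos: [0.5196, 0.0016, 0.0837]
tool_rot: [0.0, 0.65, 0.76, -0.0]
contact_force: [-0.5, -0.9, 0.4]
gripper_width: 0.249
```

>>> move_arm(gripper=[0.25,0.25], xyz=[[0.05,0,0],[0.1,0,0]], twist=[0,0])

```text
t: 9.03
eef_pos: [0.5194, 0.0027, 0.0837]
tool_rot: [0.0, 0.65, 0.76, -0.0]
contact_force: [0.6, -0.2, -0.4]
gripper_width: 0.254
```

>>> move_arm(gripper=[0.25,0.25], xyz=[[0.05,0,0],[0.1,0,0]], twist=[0,0])

```text
t: 9.2
eef_pos: [0.5193, 0.0038, 0.0837]
tool_rot: [0.0, 0.65, 0.76, 0.0]
contact_force: [-0.5, -0.0, -0.0]
gripper_width: 0.254
```

>>> move_arm(gripper=[0.25,0.25], xyz=[[0.05,0,0],[0.1,0,0]], twist=[0,0])

```text
t: 9.37
eef_pos: [0.5191, 0.0047, 0.0837]
tool_rot: [0.0, 0.65, 0.76, -0.0]
contact_force: [0.0, -1.0, -0.0]
gripper_width: 0.249
```

>>> move_arm(gripper=[0.25,0.25], xyz=[[0.05,0,0],[0.1,0,0]], twist=[0,0])

```text
t: 9.53
eef_pos: [0.5189, 0.0057, 0.0837]
tool_rot: [0.0, 0.65, 0.76, 0.0]
contact_force: [0.3, -0.7, -0.5]
gripper_width: 0.253
```

>>> move_arm(gripper=[0.25,0.25], xyz=[[0.05,0,0],[0.1,0,0]], twist=[0,0])

```text
t: 9.7
eef_pos: [0.5188, 0.0067, 0.0837]
tool_rot: [0.0, 0.65, 0.76, 0.0]
contact_force: [-0.1, -0.1, -0.7]
gripper_width: 0.252
```

Run:
```python
from h import *
c=snap('wrist','w8');print(get_obs()['contact_force']);snap('scene','s8');print(get_obs()['contact_force'])
a=cv2.imread('pics/s8.png')[170:290,280:460];b=cv2.imread('pics/scene1.png')[170:290,280:460]
cv2.imwrite('pics/cmp.png',cv2.resize(np.hstack([b,a]),None,fx=2.2,fy=2.2,interpolation=cv2.INTER_CUBIC))
```

```text
[ 0.1026035  -0.92810229 -0.26104275]
[ 0.27807446  0.37530648 -1.10351183]
```

View pics/w8.png

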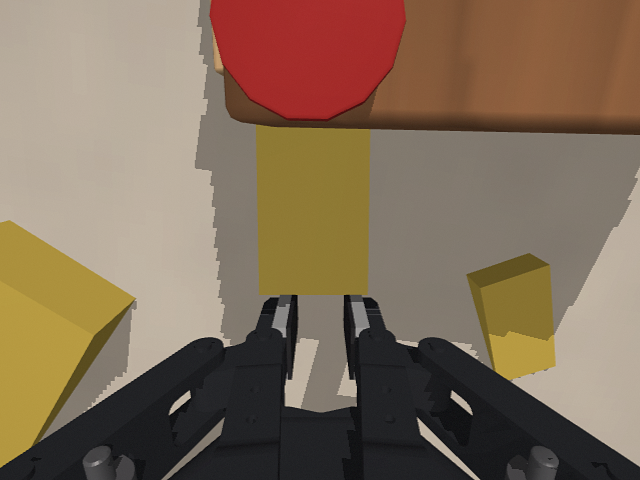

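View pics/cmp.png

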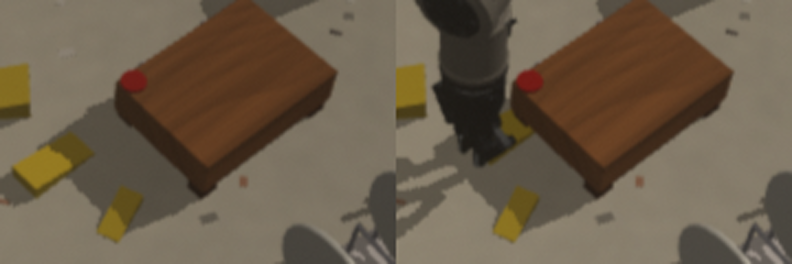

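>>> move_arm(gripper=[0.25,0.25], xyz=[[0.05,0,0],[0.1,0,0]], twist=[0,0])

```text
t: 9.97
eef_pos: [0.5187, 0.0076, 0.0837]
tool_rot: [0.0, 0.65, 0.76, -0.0]
contact_force: [0.1, -0.4, 0.3]
gripper_width: 0.25
```

>>> move_arm(gripper=[0.25,0.25], xyz=[[0.05,0,0],[0.1,0,0]], twist=[0,0])

```text
t: 10.13
eef_pos: [0.5185, 0.0087, 0.0837]
tool_rot: [0.0, 0.65, 0.76, -0.0]
contact_force: [-0.3, -0.3, -0.1]
gripper_width: 0.25
```

>>> move_arm(gripper=[0.25,0.25], xyz=[[0.05,0,0],[0.1,0,0]], twist=[0,0])

```text
t: 10.3
eef_pos: [0.5184, 0.0096, 0.0837]
tool_rot: [0.0, 0.65, 0.76, 0.0]
contact_force: [1.0, -1.4, -0.1]
gripper_width: 0.249
```

>>> move_arm(gripper=[0.25,0.25], xyz=[[0.05,0,0],[0.1,0,0]], twist=[0,0])

```text
t: 10.47
eef_pos: [0.5182, 0.0107, 0.0837]
tool_rot: [0.0, 0.65, 0.76, -0.0]
contact_force: [-1.3, -0.3, -0.2]
gripper_width: 0.251
```

Run:
```python
from h import *
c=snap('wrist','w9')
f=[get_obs()['contact_force']]
b=(atz(c,258.5,294,.023)+atz(c,368,294,.023))/2
print(b,f)
# edges: pad bottom & chest edge
```

```text
[0.51387905 0.02037366 0.023     ] [array([-0.72086373, -1.38018698, -0.1351618 ])]
```

View pics/w9.png

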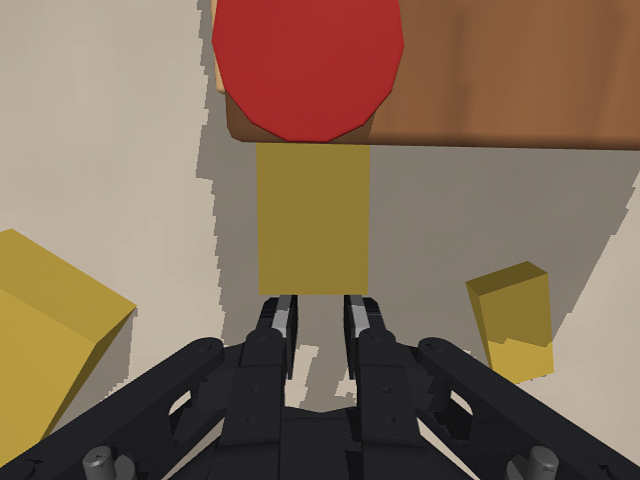

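Run:
```python
from h import *
c=read_camera('wrist')
p=atz(c,308.5,47,.087);print(p, atz(c,308.5,142.5,.087),'edge',atz(c,245,141,.082),atz(c,640,150,.082), get_obs()['contact_force'])
b=np.array([.5139,.0204]);d=np.array([np.cos(np.radians(99)),np.sin(np.radians(99))])
for F in (p[:2],np.array([.501,.097])):
    a=(F-b)@d;print('foot centre from back',a,'outer edge s',100-1000*a+13,'lat',(F-b)@[d[1],-d[0]])
```

```text
[0.5024275  0.09890311 0.087     ] [0.50475001 0.0830753  0.087     ] edge [0.49189965 0.08122135 0.082     ] [0.57147969 0.09195242 0.082     ] [ 0.32849315 -0.70349627 -0.46432317]
foot centre from back 0.07933130372334457 outer edge s 33.668696276655425 lat 0.0009493369384005034
foot centre from back 0.07767493148860653 outer edge s 35.32506851139347 lat -0.0007582995715956203
```

>>> move_arm(gripper=[0.25,0.25], xyz=[[0.05,0,0],[0.1,0,0]], twist=[0,0])

```text
t: 10.73
eef_pos: [0.518, 0.0116, 0.0837]
tool_rot: [0.0, 0.65, 0.76, -0.0]
contact_force: [-0.3, -0.9, 0.1]
gripper_width: 0.248
```

>>> move_arm(gripper=[0.25,0.25], xyz=[[0.05,0,0],[0.1,0,0]], twist=[0,0])

```text
t: 10.9
eef_pos: [0.5179, 0.0125, 0.0837]
tool_rot: [0.0, 0.65, 0.76, -0.0]
contact_force: [-0.3, -1.0, 0.3]
gripper_width: 0.252
```

>>> move_arm(gripper=[0.25,0.25], xyz=[[0.05,0,0],[0.1,0,0]], twist=[0,0])

```text
t: 11.07
eef_pos: [0.5178, 0.013, 0.0837]
tool_rot: [0.0, 0.65, 0.76, -0.0]
contact_force: [0.8, -3.8, 0.9]
gripper_width: 0.252
```

>>> move_arm(gripper=[0.25,0.25], xyz=[[0.05,0,0],[0.1,0,0]], twist=[0,0])

```text
t: 11.23
eef_pos: [0.5177, 0.0134, 0.0837]
tool_rot: [0.0, 0.651, 0.759, -0.001]
contact_force: [1.0, -6.2, 0.6]
gripper_width: 0.248
```

Snug: the push force jumped from about 1 N to 6 N. Backing off to test.

>>> move_arm(gripper=[0.25,0.25,0.25,0,0], xyz=[[-0.8,0,0],[-2.0,0,0],[-3.5,0,0],[-4.0,0,-4],[-4.0,0,-8]], twist=[0,0,0,0,0])

```text
t: 11.65
eef_pos: [0.5221, -0.0274, 0.1622]
tool_rot: [-0.003, 0.651, 0.759, -0.002]
contact_force: [0.5, -0.0, 0.0]
gripper_width: 0.0
```

Run:
```python
from h import *
c=snap('wrist','w10')
print(get_obs()['eef_pos'])
go(.502,.098,.18)
```

```text
[ 0.52668389 -0.02596714  0.17083178]
shift cm [12.63 -0.55 -0.92] twist 0 head 98.8 n 3.0
```

View pics/w10.png

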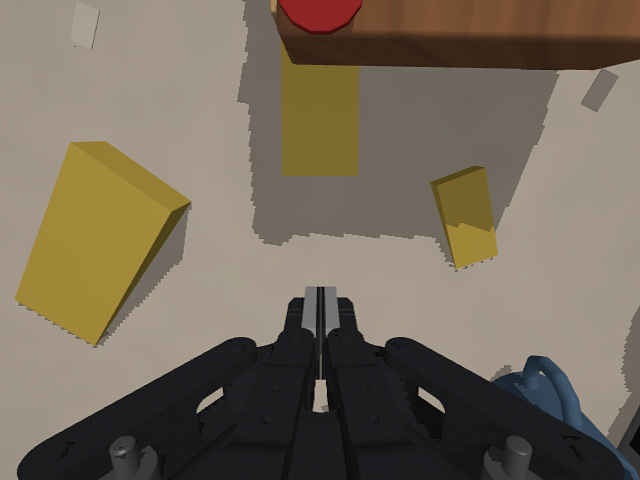

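>>> move_arm(gripper=[0,0,0,0,0], xyz=[[2.5,-0.3,-1.5],[6.0,-0.4,-1.5],[9.5,-0.5,-1.5],[12.6,-0.6,-1.2],[12.6,-0.6,-0.9]], twist=[0,0,0,0,0])

```text
t: 12.12
eef_pos: [0.4973, 0.1054, 0.1736]
tool_rot: [-0.001, 0.647, 0.763, 0.002]
contact_force: [-0.3, 0.4, 0.8]
gripper_width: -0.004
```

Run:
```python
from h import *
read_camera('wrist');read_camera('wrist')
print(get_obs()['eef_pos'])
go(.502,.098,.164)
```

```text
[0.49793391 0.09950468 0.17245427]
shift cm [-0.21  0.38  0.85] twist 0 head 99.1 n 0.2
```

>>> move_arm(gripper=[0,0,0,0], xyz=[[-0.2,0.4,0.4],[-0.2,0.4,0.8],[-0.2,0.4,1.0],[-0.2,0.4,1.1]], twist=[0,0,0,0])

```text
t: 12.55
eef_pos: [0.5027, 0.0959, 0.161]
tool_rot: [-0.0, 0.651, 0.759, -0.0]
contact_force: [0.2, -0.6, -0.1]
gripper_width: -0.002
```

>>> move_arm(gripper=[0,0], xyz=[[0,0,0.05],[0,0,0.1]], twist=[0,0])

```text
t: 12.72
eef_pos: [0.5026, 0.0969, 0.1606]
tool_rot: [-0.0, 0.65, 0.76, -0.0]
contact_force: [0.2, -0.1, -0.2]
gripper_width: 0.0
```

>>> move_arm(gripper=[0,0], xyz=[[0,0,0.05],[0,0,0.1]], twist=[0,0])

```text
t: 12.88
eef_pos: [0.5027, 0.0972, 0.1598]
tool_rot: [0.0, 0.65, 0.76, 0.0]
contact_force: [1.1, 0.2, -0.0]
gripper_width: 0.002
```

>>> move_arm(gripper=[0,0], xyz=[[0,0,0.05],[0,0,0.1]], twist=[0,0])

```text
t: 13.05
eef_pos: [0.5028, 0.0974, 0.1596]
tool_rot: [0.0, 0.65, 0.76, -0.0]
contact_force: [-3.9, -2.6, 13.9]
gripper_width: 0.002
```

>>> move_arm(gripper=[0,0], xyz=[[0,0,0.05],[0,0,0.1]], twist=[0,0])

```text
t: 13.22
eef_pos: [0.5031, 0.0975, 0.1594]
tool_rot: [0.001, 0.65, 0.76, 0.0]
contact_force: [-5.5, -2.0, 22.6]
gripper_width: 0.001
```

>>> move_arm(gripper=[0,0], xyz=[[0,0,0.05],[0,0,0.1]], twist=[0,0])

```text
t: 13.38
eef_pos: [0.5034, 0.0976, 0.1593]
tool_rot: [0.001, 0.65, 0.76, 0.0]
contact_force: [-6.2, -1.9, 29.8]
gripper_width: 0.0
```

30 N on the dot gave under 0.5 mm of sink, so there is no rock. Releasing straight up and retreating.

>>> move_arm(gripper=[0,0,0,0,0], xyz=[[0,0,-0.2],[0,0,-0.6],[0,0,-2],[0,0,-5],[-1,0,-9]], twist=[0,0,0,0,0])

```text
t: 13.8
eef_pos: [0.5021, 0.0888, 0.2456]
tool_rot: [-0.002, 0.649, 0.761, -0.002]
contact_force: [1.6, -0.8, 0.6]
gripper_width: -0.003
```

>>> move_arm(gripper=[0,0,0,0,0], xyz=[[-4,0,-1],[-8,0,-2],[-12,0,-3],[-15,0,-3],[-15,0,-3]], twist=[0,0,0,0,0])

```text
t: 14.22
eef_pos: [0.5279, -0.0688, 0.2771]
tool_rot: [0.002, 0.654, 0.756, -0.001]
contact_force: [1.0, -0.9, 0.4]
gripper_width: -0.001
```

Run:
```python
from h import *
c=snap('wrist','w11')
for cam in ('scene','top'):
    snap(cam,cam+'11')
    for q in ['press_pad','chest']: print(cam,q,[np.round(d['centre'],3) for d in spot_point(q,cam)[:2]])
a=cv2.imread('pics/scene11.png');b=cv2.imread('pics/scene1.png')
g=lambda s,x:cv2.resize(x[s[0]:s[1],s[2]:s[3]],None,fx=2.2,fy=2.2,interpolation=cv2.INTER_CUBIC)
cv2.imwrite('pics/cmp2.png',np.hstack([g((170,290,280,460),b),g((170,290,280,460),a)]))
```

```text
scene press_pad [array([0.502, 0.101, 0.08 ])]
scene chest [array([0.499, 0.122, 0.001]), array([0.556, 0.207, 0.003])]
top press_pad [array([0.506, 0.102, 0.084])]
top chest [array([0.558, 0.203, 0.001])]
```

View pics/w11.png

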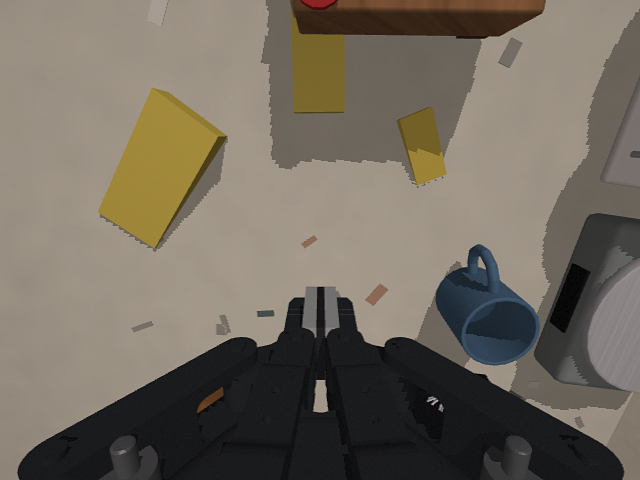

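View pics/cmp2.png

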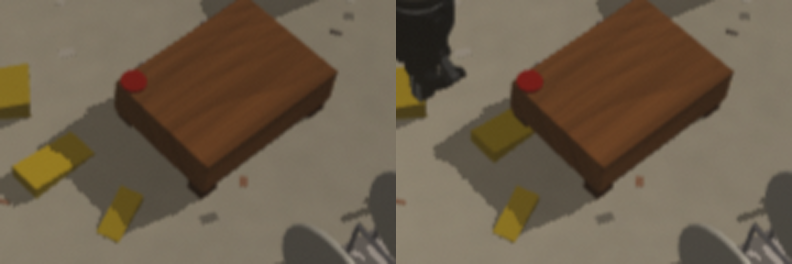

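The chest stands where it did: dot at (134,81) in both crops, with identical edges. The wedge sits under the short foot, and the look-alikes and mug haven't moved. Handing in.

Run:
```python
from h import *
print(hand_in())
```

```text
the job is handed in; nothing more can be done
None
```

The wedge is under the short foot and the chest no longer rocks; I handed the job in at about 14.5 s.

- **First press:** at about 6 N on the red dot the chest tipped. It sank about 8 mm before the foot met the ledge, then fell back when released.
- **Wedge:** I pushed the middle-sized wedge from behind with the fingertips, centred on the foot to within about 1 mm. I stopped when the push force rose from about 1 N to 6 N.
- **Second press:** about 30 N gave only about 0.4 mm of sink, and the dot was at its original height, so I saw no sign of rocking or jacking up.
- **Final pictures:** the chest had not visibly moved, and the look-alike wedges and the mug were undisturbed. I did not look closely at the jar, tray, whisk, jug and steamer at the end, but the arm never worked near them.

**One disagreement:** from the sink I expected snug at 27 mm of wedge past the foot's outer edge, but it came at about 36 mm. That corresponds to a gap of about 10 mm rather than 8 to 9. I went by the push force and the second press.

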